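# Tighten the air-port locknut of a bioprinter with an adjustable wrench

### The job

Tighten the blue plastic locknut of the air port on top of the printer's white base with the adjustable wrench: lay the wrench flat around the nut, roll its worm until the jaws just fit the flats, then turn the nut clockwise by the handle until it comes up tight, and stop there, for the plastic cracks if it is overtightened. Do not turn the nut with slack jaws, keep your fingers' pressure off the base and the nut, and leave the tube, the dish and the pot where they stand. Leave the wrench lying flat and fitted on the tight nut, and let go of it.

Things in the scene. Friction and masses are not known exactly. Their poses are not given: they have to be found in the camera images.
- wrench: Adjustable wrench, bright steel, 250 mm long, 0.2 to 0.6 kg, lying flat, always this face up. Origin: on its underside, where the axis of a snugly held 24 mm nut passes. +x points out of the mouth, +y from fixed to movable jaw, z up. Head 12 mm thick, x = -62 to +17, y = -27 to +30 mm. Fixed jaw face at y = -12 mm; jaws reach x = 15 mm; throat floor at x = -16 mm.
- handle_mid (a point): Point in the wrench's handle, 140 mm from the wrench's origin, 6 mm above its underside; axes as wrench. The handle, with a red grip, is a flat bar 21 mm wide, 9 mm thick, underside flush with the head's, running from the origin along (-0.966, 0.259) of the wrench's x, y (15 degrees off -x), free to grip 75 to 215 mm from the origin. Centre of mass 83 mm from the origin along it.
- worm_top (a point): Top of the knurled worm, fixed to the wrench (axes as wrench) at x = -39.5, y = 6, z = 14.6 mm, 2.6 mm proud of the head. The worm is a steel roller 14 mm in diameter, 16 mm long, axis along the wrench's y. Stroking its top towards the mouth (+x) closes the jaws, towards the handle opens them. A stroke is only as long as the fingertip: lift and repeat.
- worm (a joint): Roll of the worm, rad; grows as its top moves towards the mouth; +1 rad closes the jaws by 0.5 mm (10 mm of stroke without slip: 0.7 mm). Starts between -1.8 and 1.8. Stiff: needs about 7 N of rubbing force, so press with 10 to 15 N (friction of a fingertip on the knurl about 0.8 to 1.2). When the jaws bear on the nut it stops and the finger slips. It holds the jaw when the nut is turned.
- jaw (a joint): Movable jaw of the wrench, in m: the opening between the jaws is 27.5 mm + this reading; its face lies at y = 15.5 mm + reading in wrench. Starts between -0.9 and +0.9 mm (opening 26.6 to 28.4 mm); reads about -3.5 mm when the jaws just fit the 24 mm nut, down to -4 mm when pressed on hard. Under load it springs open by up to 0.7 mm.
- nut (a joint): The locknut's turn on its thread, rad; grows clockwise seen from above (tightening). Starts between -0.85 and -0.60 and turns against 0.4 N m of thread friction up to 0, where it meets its seat: a hard stop (it may read up to 0.02). Then only the torque grows: firmly tight is 0.7 to 1.4 N m; at 1.7 N m the plastic cracks. The wrench's rubbing on the base adds about 0.1 N m.
- nut_mid (a point): Centre of the locknut: blue plastic hexagon, 24 mm over flats, 27.7 mm over corners, 10 mm high, standing on the base's top face; this point is 5 mm above that face. z up. Axes turn with the nut: flats face +y and -y, corners point to +x and -x, white paint mark at the +x corner. A brass barrel, 20 mm in diameter with an open port, rises through it to 13 mm above the base's top face.
- console: White base unit of the bioprinter, fixed: 260 x 260 x 50 mm, flat top. Origin: centre of its underside, on the cabinet floor (height 0), axes along its sides; the nut stands at x = 0, y = +20 mm, on its top face at height 50 mm.
- tube: Self-standing 50 ml sample tube with a blue cap, on the cabinet floor: 35 mm in diameter, 115 mm high. Origin: centre of its underside. Leave it alone.
- dish: Small closed culture dish on top of the base: 58 mm in diameter, 14 mm high. Origin: centre of its underside. Leave it alone.
- pot: Amber pot with a white lid, on the cabinet floor: 45 mm in diameter, 42 mm high. Origin: centre of its underside. Leave it alone.
- barrel (a joint): Twist of the brass barrel, rad, clockwise positive, which carries the nut: it sits in a rubber gasket and yields elastically by 0.067 rad per N m of torque put on the nut (about 0.03 while the nut runs, 0.05 to 0.09 when it is firmly tight, 0.113 when it cracks) and springs back when let go, taking nut and wrench along.

How it is judged:
On the way, in this order (a step that is already met when the one before it is completed fails the run):
1. the jaws are closed on the nut, snug within 0.6 mm, before it is turned (value of joint jaw below -0.0029 m and horizontal distance between wrench and nut_mid below 0.006 m and height (world z) of wrench below 0.055 m and value of joint nut below -0.5 rad), for 0.3 s.
2. the nut is run clockwise up to its seat and pulled firmly tight (about 0.65 N m) (value of joint nut above -0.03 rad and value of joint barrel above 0.043 rad), for 0.1 s.
At the end, for the whole second after the job is handed in: the nut is on its seat (reading above -0.03 rad), the wrench lies flat on the base with the nut in its jaws (axis within 6 mm of its place) and the jaws open no more than 25 mm, at rest and let go (value of joint nut above -0.03 rad and value of joint jaw below -0.0025 m and horizontal distance between wrench and nut_mid below 0.006 m and height (world z) of wrench below 0.055 m and angle between wrench's own z axis and vertical below 0.06 rad and linear speed of wrench below 0.01 m/s and contact force between the fingers and wrench below 0.5 N); the robot touches nothing.
It fails at once if the nut is turned with slack jaws (opening more than 25.5 mm) (value of joint nut above -0.5 rad and value of joint jaw above -0.002 m).
It fails at once if the nut is overtightened and cracks (about 1.7 N m: barrel twisted by more than 0.113 rad) (value of joint barrel above 0.113 rad).
It fails at once if the fingers press on the base or the nut with more than 20 N (contact force between the fingers and console above 20 N).
It fails at once if the tube, the dish or the pot is moved by more than 20 mm or tipped (distance of any of tube, dish, pot from where it was at the start of the episode above 0.02 m or angle between any of tube, dish, pot's own z axis and vertical above 0.3 rad).
It also fails if it takes over 72 s, if anything falls off the work surface, if the arm or the gripper's body presses on something with over 40 N, if the wrist force passes 120 N, or if a joint passes its speed limit or range.

### The arm

A 6-joint arm with a two-finger parallel gripper is mounted at the origin on the work surface. World frame = base frame: x ahead of the robot, y to its left, z up, the work surface at z = 0. Lengths are in m, angles in rad, forces in N, time in s.
With the tool pointing down it reaches from about 0.275 to 0.775 m from the base axis. Payload 14.6 kg.
Tool frame: the origin (TCP) lies at the very end of the fingers, on their centre line; the grasp point (between the pads) lies 19 mm behind it; z points along the fingers, y is the line along which they close (so a half turn about z gives the same grasp; the last joint's range is limited). The gripper opens to 85 mm and grips with 20 to 120 N. Pads are 22 mm wide; open, the fingers measure 114 mm over their backs; the gripper's body (76 mm by 85 mm) begins 54 mm behind the grasp point. The pads swing forward as they close: fully open they stand 13 mm farther back than shut.
Start: joints at [-1.478, 0.263, -0.048, 1.259, 0, 1.415], TCP at [0.129, -0.509, 0.231] pointing down, gripper open.
Joint ranges: [-2.65, 2.65], [-0.89, 1.7], [-1.18, 1.37], [-2.13, 2.11], [-1.35, 1.29], [-3.14, 3.14]. Speed limits (rad/s): [1.89, 1.89, 2.57, 2.79, 3.14, 3.14].

### API

Orientations are given as a 3x3 rotation matrix whose columns are the frame's x, y, z axes.
In Python, from cell import sense, get_image, camera_model, finish_job, regions_of, pinpoint gives the robot as it stands.
- The arm moves only by the tool play_rows, never from a script. Its argument "series" is a list of rows, each a list of 3 entries, a list of its own where there are three numbers: the finger opening in mm, from 0 to 85.4, then the shift along the tool's x, y, z in mm, then the turn about the tool's z in degrees. In form: [[jaw, [tx, ty, tz], turn], ...]. A call has exactly 10 rows; each row is the pose to reach, as a shift and turn from the pose commanded when the call began, along the tool's axes at that moment; what a row does not reach only later rows make up. A row lasts 1/12 s, in which the tool goes at most 41.7 mm and 7.16 degrees, less where a joint would pass 70% of its speed; a pose out of reach is approached as far as the arm can. A call with a gripper value outside its range is refused whole. The fingers move at their own pace and stop on an object; the grip force is fixed at half the most. Time passes only in rows, so rows that repeat a pose let the fingers close, or fill a call up. It gives the time, the measured TCP pose, the force, the opening and the grip force at its end, in the units of the state.
- sense(): the state, without advancing time (a new reading comes with each control period).
- get_image(name): name is "side" or "top" or "wrist"; returns the picture (420x560x3 uint8, blue, green, red); there is no depth.
- camera_model(name): a dict with "fx", "fy", "cx", "cy" (pixels), "world_to_cam" (4x4, takes a point from world to camera coordinates); the wrist camera has in their place "mount" (4x4, takes a point from camera to tool coordinates, whose origin is the TCP and whose axes are the flange's). Camera axes: x right, y down, z forward; pixel columns grow to the right and rows downward; lengths in m; the calibration is good to about 2 mm. A picture is of the moment at which its call begins: read the wrist's pose just before it. camera_model takes no time and is no camera call.
- finish_job(): hands the job in; it is judged then, once.
Trained networks look in the newest picture that a camera, given by its name, has taken for a name from the list of things; names that differ only in an ending like _2 or _b are one class to them, and where a whole thing is asked for, a point or a joint stands for the part that bears it (a point fixed in the world has none). Each returns a list of dicts, best first, with "conf" (0 to 1); they miss things now and then, are a little off and sometimes report something else, mostly with a low value. They report only what shows in the picture. A call takes as long as a camera call.
- regions_of(label, camera): "mask" (420x560 bool, what is visible of it) and "location" ([row, column] in pixels, amid what is visible of it).
- pinpoint(label, camera): "location" ([row, column] in pixels: a listed point, or the origin of a listed thing).
The state is a dict: "clock": time; "joint_pos": joint angles; "qd": joint speeds; "tau": joint torques, N m; "eef_pos": TCP position; "eef_rot": TCP orientation; "ft_force": force on the tool from outside, world axes, zero at the start; "wrist_torque": the same for the moment, N m; "finger_gap": finger opening in m; "grip_force": force on a finger pad.
Only numpy, scipy, OpenCV 4.12 (cv2) and the standard library are available. Lean on these libraries where they do the work, as an engineer would, in place of code of your own. Each camera call takes 0.05 s, during which the arm holds its last target. There are 200 camera calls.

## Working session

There is one attempt and no reset: what is moved stays moved. The work goes in short steps, Python scripts to look and compute and a tool call to move; the robot and the scene stay as the last step left them, time stands still between calls to the robot, and variables do not carry over. Pictures are saved under pics/ and viewed, at most 10 in all, crops included, and the job is handed in when it is done.

Besides the shell and the picture viewer there is one more tool, called after "Call:" as name(argument=value, ...), one argument or row to a line, values as JSON. play_rows: Moves the arm, as the interface text tells. Its arguments: {"type":"object","properties":{"series":{"type":"array"}},"required":["series"]}

```bash
ls; mkdir -p pics
cat > h.py <<'E'
import numpy as np, cv2
from cell import *
def ray(cam,rc,z,s=None):
    m=camera_model(cam)
    d=np.array([(rc[1]-m['cx'])/m['fx'],(rc[0]-m['cy'])/m['fy'],1.0])
    if cam=='wrist':
        s=s or sense(); T=np.eye(4);T[:3,:3]=s['eef_rot'];T[:3,3]=s['eef_pos']
        C=T@np.array(m['mount'])
    else: C=np.linalg.inv(np.array(m['world_to_cam']))
    o=C[:3,3];v=C[:3,:3]@d
    return o+v*(z-o[2])/v[2]
def pp(label,cam,z,n=1):
    for r in pinpoint(label,cam)[:n]:
        print(cam,label,round(r['conf'],2),np.round(r['location'],1),np.round(ray(cam,r['location'],z),4))
E
python3 - <<'E'
from h import *
s=sense()
for k,v in s.items(): print(k,np.round(v,4).tolist())
a=get_image('top');b=get_image('side');cv2.imwrite('pics/top.png',a);cv2.imwrite('pics/side.png',b)
for c in('top','side'):
    for l,z in (('wrench',.05),('handle_mid',.056),('worm_top',.0646),('nut_mid',.055),('console',0),('tube',0),('dish',.05),('pot',0)): pp(l,c,z)
E
```

```text
pics
clock 0.0
joint_pos [-1.4783, 0.2635, -0.049, 1.2594, 0.0, 1.4155]
qd [0.0007, 0.0026, -0.0022, -0.0004, 0.0003, -0.0009]
tau [-0.0003, -63.7626, 38.4562, 0.014, -0.0, 0.0]
eef_pos [0.1287, -0.5087, 0.2308]
eef_rot [[0.9695, 0.2453, -0.0001], [0.2453, -0.9695, 0.001], [0.0002, -0.001, -1.0]]
ft_force [-0.892, -0.318, 0.1628]
wrist_torque [0.0111, 0.0003, -0.0365]
grip_force 0.0
finger_gap 0.0858
top wrench 0.89 [176.9 368.2] [ 0.6453 -0.2903  0.05  ]
top handle_mid 0.64 [219.9 385. ] [ 0.5219 -0.3321  0.056 ]
top worm_top 0.62 [184.6 374.8] [ 0.6211 -0.3048  0.0646]
top nut_mid 0.41 [200.4 213.8] [0.5864 0.1478 0.055 ]
top console 0.88 [199.5 222.3] [0.5939 0.1314 0.    ]
top tube 0.84 [222.7 136.8] [0.5304 0.383  0.    ]
top dish 0.73 [168.  188.8] [0.6806 0.2185 0.05  ]
top pot 0.81 [191.9 419.1] [ 0.6051 -0.451  -0.    ]
side wrench 0.95 [310.5 347. ] [ 0.6328 -0.3618  0.05  ]
side handle_mid 0.56 [330.3 289.2] [ 0.5208 -0.3994  0.056 ]
side worm_top 0.9 [313.1 335.3] [ 0.6053 -0.3795  0.0646]
side console 0.73 [192.9 278.4] [0.5898 0.1576 0.    ]
side tube 0.96 [160.7 253.2] [0.543  0.3655 0.    ]
side dish 0.73 [166.7 307.4] [0.6794 0.2076 0.05  ]
side pot 0.92 [378.6 339.7] [ 0.5958 -0.4645  0.    ]
```

View pics/top.png

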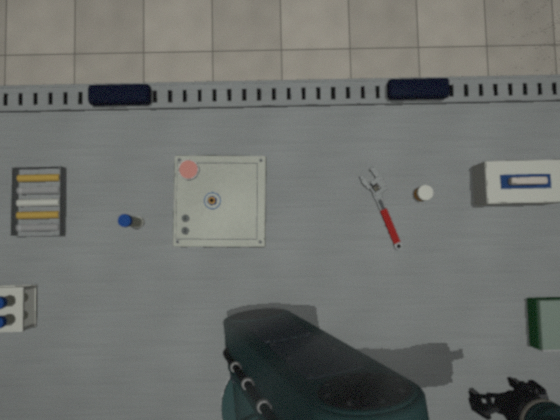

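View pics/side.png

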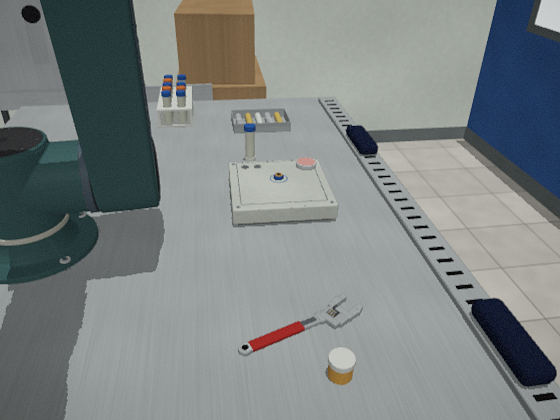

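Run:
```python
from h import *
for l in ('wrench','handle_mid','worm_top'):
    A=[];b=[]
    for c in('top','side'):
        r=pinpoint(l,c)[0]['location'];p=ray(c,r,0);q=ray(c,r,.2);d=(q-p)/np.linalg.norm(q-p)
        P=np.eye(3)-np.outer(d,d);A.append(P);b.append(P@p)
    x=np.linalg.lstsq(np.vstack(A),np.hstack(b),rcond=None)[0];print(l,x,np.vstack(A)@x-np.hstack(b))
for c in('top','side'):
    m=camera_model(c);print(c,np.linalg.inv(np.array(m['world_to_cam']))[:3,3],m['fx'])
m=camera_model('wrist');print(np.round(m['mount'],3),m['fx'])
```

```text
wrench [ 0.65441342 -0.30366086 -0.00843154] [ 4.34812230e-04 -8.17657159e-05  8.30473647e-05 -4.34812230e-04
  8.17657159e-05 -8.30473647e-05]
handle_mid [ 0.52776761 -0.34722583  0.00079921] [ 0.00361694 -0.00045758  0.00026743 -0.00361694  0.00045758 -0.00026743]
worm_top [ 0.62750704 -0.31926929  0.00363548] [-0.00136444  0.00023454 -0.00023256  0.00136444 -0.00023454  0.00023256]
top [ 0.47601461 -0.03129028  1.19134063] 405.2275936179757
side [ 0.40629826 -0.95762818  0.64919374] 473.40755775485786
[[-0.001 -0.953 -0.304  0.078]
 [ 1.    -0.001 -0.    -0.   ]
 [-0.    -0.304  0.953 -0.143]
 [ 0.     0.     0.     1.   ]] 335.44889255900523
```

Call:
play_rows(
  series=[
    [85,[30,-26,0],0],
    [85,[60,-52,0],0],
    [85,[91,-79,0],0],
    [85,[121,-105,0],0],
    [85,[151,-131,0],0],
    [85,[181,-157,0],0],
    [85,[211,-183,0],0],
    [85,[242,-210,0],0],
    [85,[272,-236,0],0],
    [85,[302,-262,0],0],
  ],
)

```text
clock: 2.03
eef_pos: [0.3579, -0.1791, 0.2316]
eef_rot: [[0.97, 0.245, 0.001], [0.245, -0.97, -0.001], [0.0, 0.001, -1.0]]
ft_force: [0.8, -1.3, -0.4]
finger_gap: 0.0848
grip_force: 0.0
```

Call:
play_rows(
  series=[
    [85,[30,-26,0],0],
    [85,[60,-52,0],0],
    [85,[91,-79,10],0],
    [85,[121,-105,20],0],
    [85,[151,-131,30],0],
    [85,[181,-157,40],0],
    [85,[211,-183,50],0],
    [85,[242,-210,60],0],
    [85,[272,-236,70],0],
    [85,[302,-262,75],0],
  ],
)

```text
clock: 2.87
eef_pos: [0.5862, 0.1493, 0.155]
eef_rot: [[0.969, 0.246, -0.001], [0.246, -0.969, -0.0], [-0.001, -0.0, -1.0]]
ft_force: [1.0, -0.6, 0.2]
finger_gap: 0.0856
grip_force: 0.0
```

Run:
```python
from h import *
s=sense();print(s['clock'],s['eef_pos'],np.round(s['eef_rot'],3).tolist(),s['ft_force'],np.abs(s['qd']).max())
a=get_image('wrist');cv2.imwrite('pics/w1.png',a)
for l,z in (('nut_mid',.055),('dish',.05),('console',0)): pp(l,'wrist',z,2)
b=get_image('top')
for l,z in (('nut_mid',.055),): pp(l,'top',z,2)
# blue segmentation
hsv=cv2.cvtColor(a,cv2.COLOR_BGR2HSV)
m=cv2.inRange(hsv,(95,90,40),(130,255,255))
n,lab,st,ce=cv2.connectedComponentsWithStats(m)
for i in range(1,n):
    if st[i,4]>80: print(st[i],ce[i])
```

```text
2.8667 [0.58619795 0.14928347 0.15500764] [[0.969, 0.246, -0.001], [0.246, -0.969, -0.0], [-0.001, -0.0, -1.0]] [ 1.02902256 -0.62807619  0.24123549] 0.8769664535942568
wrist nut_mid 0.7 [208.8 278.1] [0.5873 0.1542 0.055 ]
wrist dish 0.58 [ 62.4 218.8] [0.6758 0.2165 0.05  ]
wrist console 0.82 [194.7 304.5] [0.5871 0.1268 0.    ]
[249 175  60  55 204] [276.56372549 196.49019608]
[270 191  26  20 108] [283.84259259 195.71296296]
```

View pics/w1.png

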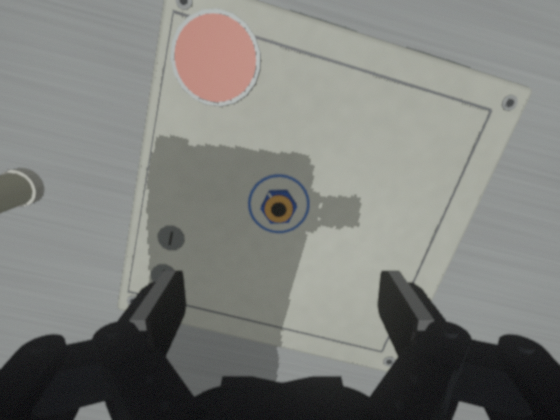

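Call:
play_rows(
  series=[
    [85,[0,0,10],0],
    [85,[0,0,20],0],
    [85,[0,0,30],0],
    [85,[0,0,40],0],
    [85,[0,0,45],0],
    [85,[0,0,45],0],
    [85,[0,0,45],0],
    [85,[0,0,45],0],
    [85,[0,0,45],0],
    [85,[0,0,45],0],
  ],
)

```text
clock: 4.0
eef_pos: [0.586, 0.1472, 0.1117]
eef_rot: [[0.969, 0.245, 0.001], [0.245, -0.969, 0.0], [0.001, 0.0, -1.0]]
ft_force: [0.9, 0.9, -0.1]
finger_gap: 0.0849
grip_force: 0.0
```

Run:
```python
from h import *
s=sense();print(s['clock'],s['eef_pos'],s['ft_force'],np.abs(s['qd']).max())
a=get_image('wrist')
pp('nut_mid','wrist',.055,2)
r=pinpoint('nut_mid','wrist')[0]['location']
y,x=int(r[0]),int(r[1]);h=45
c=a[y-h:y+h,x-h:x+h]; c=cv2.resize(c,None,fx=6.5,fy=6.5,interpolation=cv2.INTER_CUBIC)
c=cv2.convertScaleAbs(c,alpha=1.6,beta=10);cv2.imwrite('pics/n1.png',c);print(y,x)
np.save('n1.npy',a)
```

```text
4.0 [0.58603007 0.14724502 0.11170114] [ 0.88282585  0.92962325 -0.13659189] 0.0035932741001061053
wrist nut_mid 0.91 [228.2 272.9] [0.5858 0.1533 0.055 ]
228 272
```

View pics/n1.png

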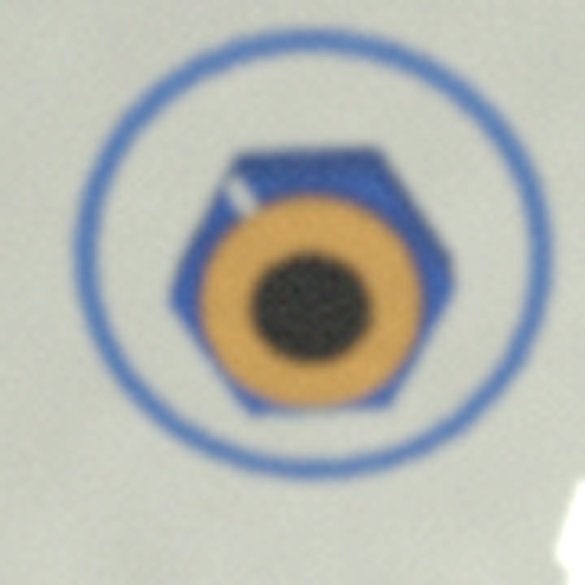

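```bash
cat >> h.py <<'E'
def proj(cam,P,s=None):
    m=camera_model(cam);P=np.atleast_2d(P)
    if cam=='wrist':
        s=s or sense(); T=np.eye(4);T[:3,:3]=s['eef_rot'];T[:3,3]=s['eef_pos']
        W=np.linalg.inv(T@np.array(m['mount']))
    else: W=np.array(m['world_to_cam'])
    q=P@W[:3,:3].T+W[:3,3]
    return np.c_[m['fx']*q[:,0]/q[:,2]+m['cx'],m['fy']*q[:,1]/q[:,2]+m['cy']]
E
python3 - <<'E'
from h import *
from scipy.optimize import minimize
a=np.load('n1.npy');s=sense()
f=lambda u,v:(v/6.5+183,u/6.5+227)
print('barrel',ray('wrist',f(312,303),.063),'ring',ray('wrist',f(313,253),.05))
K=8
x0,y0=227,183
c=cv2.resize(a[y0:y0+90,x0:x0+90],None,fx=K,fy=K,interpolation=cv2.INTER_CUBIC)
d=c.astype(int);sat=d.max(2)-d.min(2)
m=((sat>45)|(d.max(2)<70)).astype(np.uint8)
n,lab,st,ce=cv2.connectedComponentsWithStats(m)
i=lab[int(300/6.5*K),int(312/6.5*K)-100];print(i,st[i])
# component containing barrel
m=(lab==lab[int(385/6.5*K),int(312/6.5*K)]).astype(np.uint8)
h,_=cv2.findContours(m,0,2);h=max(h,key=len);hull=cv2.convexHull(h);M=np.zeros_like(m);cv2.fillConvexPoly(M,hull,1)
print(M.sum()/K/K)
def render(p):
    t=p[2]+np.arange(6)*np.pi/3;R=.01386
    P=np.array([[p[0]+R*np.cos(q),p[1]+R*np.sin(q),z] for z in(.05,.06) for q in t])
    B=np.array([[p[0]+.01*np.cos(q),p[1]+.01*np.sin(q),.063] for q in np.arange(0,6.28,.1)])
    u=proj('wrist',np.r_[P,B],s);u=(u-[x0,y0]+.5)*K-.5
    I=np.zeros_like(M);cv2.fillConvexPoly(I,cv2.convexHull((u*16).astype(np.int32)),1,shift=4);return I
best=None
for t in np.radians(np.arange(0,60,6)):
    o=minimize(lambda p:(render([p[0]/1e3,p[1]/1e3,p[2]/20])!=M).mean()*100,[586,153,t*20],method='Nelder-Mead',options=dict(initial_simplex=np.array([[586,153,t*20],[588,153,t*20],[586,155,t*20],[586,153,t*20+1.5]])))
    if best is None or o.fun<best.fun: best=o
print(best.fun,best.x[:2],np.degrees(best.x[2]/20)%60, M.mean()*100)
p=ray('wrist',f(242,193),.06);v=p[:2]-best.x[:2]/1e3;print('mark dir',np.degrees(np.arctan2(v[1],v[0])),np.linalg.norm(v))
# console edges from wrist1
q=[ray('wrist',r,.05) for r in ()]
E
```

```text
barrel [0.58828789 0.15233439 0.063     ] ring [0.58852719 0.15253121 0.05      ]
9 [  254   249   257   245 32996]
783.484375
7.372299382716049 [582.06178332 151.39136431] 18.43127285478998 9.672646604938272
mark dir 34.394948050937174 0.01723225498136356
```

```bash
cat > fit.py <<'E'
from h import *
from scipy.optimize import minimize
a=np.load('n1.npy');s=sense()
K=8;x0,y0=227,183
c=cv2.resize(a[y0:y0+90,x0:x0+90],None,fx=K,fy=K,interpolation=cv2.INTER_CUBIC)
d=c.astype(int);sat=d.max(2)-d.min(2)
m=((sat>45)|(d.max(2)<70)).astype(np.uint8)
D=np.zeros_like(m);cv2.circle(D,(int(312/6.5*K),int(280/6.5*K)),int(25*K),1,-1)
m=cv2.morphologyEx(m*D,cv2.MORPH_OPEN,np.ones((9,9)))
M=np.zeros_like(m);cv2.fillConvexPoly(M,cv2.convexHull(cv2.findNonZero(m)),1)
print(M.sum()/K/K)
def render(p):
    t=p[2]+np.arange(6)*np.pi/3;R=.01386
    P=np.array([[p[0]+R*np.cos(q),p[1]+R*np.sin(q),z] for z in(.05,.06) for q in t])
    B=np.array([[p[0]+.01*np.cos(q),p[1]+.01*np.sin(q),.063] for q in np.arange(0,6.28,.1)])
    u=proj('wrist',np.r_[P,B],s);u=(u-[x0,y0]+.5)*K-.5
    I=np.zeros_like(M);cv2.fillConvexPoly(I,cv2.convexHull((u*16).astype(np.int32)),1,shift=4);return I
best=None
for t in np.radians(np.arange(0,60,6)):
    o=minimize(lambda p:(render([p[0]/1e3,p[1]/1e3,p[2]/20])!=M).mean()*100,[588,152.5,t*20],method='Nelder-Mead',options=dict(initial_simplex=np.array([[588,152.5,t*20],[590,152,t*20],[588,155,t*20],[588,152,t*20+1.5]])))
    if best is None or o.fun<best.fun: best=o
print(best.fun,best.x[:2],np.degrees(best.x[2]/20)%60, M.mean()*100)
E
python3 fit.py
```

```text
1122.5625
3.4814814814814814 [587.35672797 152.66266065] 55.64115422214928 13.858796296296298
```

Run:
```python
from h import *
from scipy.optimize import least_squares
s=sense()
C=np.array([[238,155],[380,148],[253,412],[390,405]])/6.5+[227,183]-.5
zs=[.05,.05,.06,.06]
# corner order (image ccw = world ccw; up=x,left=y): UL=k, UR=k-1, LL=k+2, LR=k+3
ks=np.array([0,-1,2,3])
def f(p):
    t=p[2]+ks*np.pi/3
    P=np.c_[p[0]+p[3]*np.cos(t),p[1]+p[3]*np.sin(t),zs]
    return (proj('wrist',P,s)-C).ravel()
for fixed in(0,1):
    o=least_squares((lambda q:f([*q,.01386])) if fixed else f,[.588,.152,.7]+([] if fixed else [.0138]),x_scale=[1e-3,1e-3,1e-2]+([] if fixed else [1e-3]))
    print(o.x,np.degrees(o.x[2]),np.round(o.fun,1))
p=ray('wrist',(193/6.5+182.5,242/6.5+226.5),.06);v=p[:2]-o.x[:2];print(np.degrees(np.arctan2(v[1],v[0])),np.linalg.norm(v))
```

```text
[0.58796945 0.15241133 0.82491847 0.01338632] 47.26434690676711 [ 0.4 -0.1 -0.4 -0.1 -0.1  0.1  0.1  0.1]
[0.58795538 0.15240811 0.82469335] 47.25144819647081 [ 0.  -0.7 -0.1 -0.7 -0.4  0.7  0.5  0.7]
46.697112717656445 0.012486983842450094
```

Call:
play_rows(
  series=[
    [85,[0,0,-25],0],
    [85,[-5,15,-50],0],
    [85,[-14,46,-70],0],
    [85,[-26,86,-80],0],
    [85,[-38,126,-80],-1],
    [85,[-50,164,-80],-2],
    [85,[-62,202,-80],-3],
    [85,[-74,240,-80],-4],
    [85,[-86,280,-80],-5],
    [85,[-97,320,-80],-5],
  ],
)

```text
clock: 4.98
eef_pos: [0.5697, -0.1888, 0.1916]
eef_rot: [[0.944, 0.33, 0.0], [0.33, -0.944, -0.0], [0.0, 0.0, -1.0]]
ft_force: [1.4, 0.9, 0.2]
finger_gap: 0.0852
grip_force: 0.0
```

Call:
play_rows(
  series=[
    [85,[-14,35,0],0],
    [85,[-28,70,10],0],
    [85,[-42,105,30],0],
    [85,[-54,135,50],0],
    [85,[-54,135,70],0],
    [85,[-54,135,80],0],
    [85,[-54,135,90],0],
    [85,[-54,135,90],0],
    [85,[-54,135,90],0],
    [85,[-54,135,90],0],
  ],
)

```text
clock: 5.82
eef_pos: [0.5643, -0.3315, 0.1026]
eef_rot: [[0.944, 0.33, 0.001], [0.33, -0.944, -0.001], [0.001, 0.001, -1.0]]
ft_force: [0.4, 0.7, 0.2]
finger_gap: 0.0848
grip_force: 0.0
```

Run:
```python
from h import *
s=sense();print(s['clock'],s['eef_pos'],np.round(s['eef_rot'][0],3),s['ft_force'],np.abs(s['qd']).max())
a=get_image('wrist');cv2.imwrite('pics/w2.png',a);np.save('w2.npy',a)
for l,z in (('wrench',.0),('handle_mid',.006),('worm_top',.0146),('jaw',.01)): 
    try: pp(l,'wrist',z,2)
    except Exception as e: print(l,e)
hsv=cv2.cvtColor(a,cv2.COLOR_BGR2HSV)
m=(cv2.inRange(hsv,(0,130,60),(8,255,255))|cv2.inRange(hsv,(172,130,60),(180,255,255)))
y,x=np.nonzero(m);print(m.sum()/255)
P=np.array([ray('wrist',(r,c),.009,s)[:2] for r,c in zip(y[::7],x[::7])])
mu=P.mean(0);w,v=np.linalg.eigh(np.cov((P-mu).T));print(mu,np.degrees(np.arctan2(v[1,1],v[0,1])),np.sqrt(w*12))
```

```text
5.8167 [ 0.56431638 -0.33152079  0.10257379] [0.944 0.33  0.001] [0.4447599  0.65481766 0.23658874] 0.003896705590822228
wrist wrench 0.7 [136.  295.7] [ 0.6191 -0.3232  0.    ]
wrist handle_mid 0.94 [263.5 292.2] [ 0.5256 -0.354   0.006 ]
wrist handle_mid 0.64 [136.7 295.3] [ 0.6189 -0.3228  0.006 ]
wrist worm_top 0.9 [136.5 299.8] [ 0.6206 -0.325   0.0146]
jaw it knows: console, dish, handle_mid, nut_mid, pot, tube, worm_top, wrench
2936.0
[ 0.5092143  -0.35817847] -159.37575503654904 [0.02031428 0.10437512]
```

View pics/w2.png

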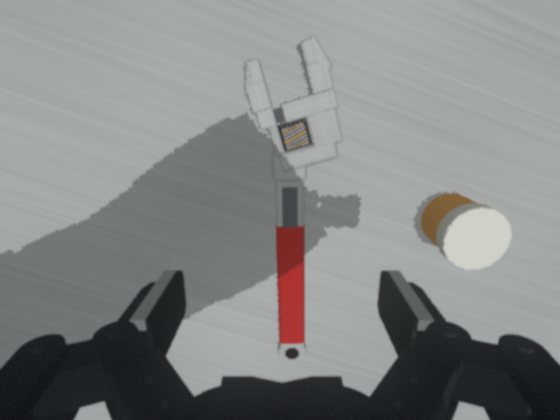

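Call:
play_rows(
  series=[
    [85,[0,6,20],-1.4],
    [70,[0,6,45],-1.4],
    [60,[0,5.5,70],-1.4],
    [60,[0,5.5,90],-1.4],
    [60,[0,5.5,100],-1.4],
    [60,[0,5.5,100],-1.4],
    [0,[0,5.5,100],-1.4],
    [0,[0,5.5,100],-1.4],
    [0,[0,5.5,100],-1.4],
    [0,[0,5.5,100],-1.4],
  ],
)

```text
clock: 6.85
eef_pos: [0.5661, -0.3377, 0.003]
eef_rot: [[0.936, 0.352, 0.002], [0.352, -0.936, -0.001], [0.001, 0.002, -1.0]]
ft_force: [0.0, 1.3, 6.6]
finger_gap: 0.0186
grip_force: 58.9
```

Call:
play_rows(
  series=[
    [0,[0,0,0],0],
    [0,[0,0,0],0],
    [0,[0,0,0],0],
    [0,[0,0,-5],0],
    [0,[0,0,-15],0],
    [0,[0,0,-30],0],
    [0,[0,0,-50],0],
    [0,[0,0,-70],0],
    [0,[0,0,-90],0],
    [0,[0,0,-100],0],
  ],
)

```text
clock: 7.68
eef_pos: [0.5661, -0.3378, 0.1046]
eef_rot: [[0.936, 0.352, 0.002], [0.352, -0.936, -0.002], [0.002, 0.003, -1.0]]
ft_force: [1.0, -0.6, -2.6]
finger_gap: 0.0188
grip_force: 59.3
```

```bash
cat >> h.py <<'E'
def overlay(a,cam,o,yaw,z0,s=None,jaw=0.):
    """draw wrench outline (mm, wrench frame) for origin o, yaw deg"""
    t=np.radians(yaw);R=np.array([[np.cos(t),-np.sin(t)],[np.sin(t),np.cos(t)]])
    def W(L): 
        L=np.array(L)/1e3; return np.c_[L[:,:2]@R.T+o,L[:,2]+z0]
    hd=np.array([-.966,.259]);n=np.array([.259,.966])
    H=[[*(hd*d+n*w),9] for d,w in((75,10.5),(235,10.5),(235,-10.5),(75,-10.5))]
    S=4;b=cv2.resize(a,None,fx=S,fy=S,interpolation=cv2.INTER_CUBIC)
    for L,c in (([[15,-12,12],[-16,-12,12],[-16,15.5+jaw,12],[15,15.5+jaw,12]],(0,255,0)),
                ([[-46.5,-2,12],[-46.5,14,12],[-32.5,14,12],[-32.5,-2,12],[-46.5,-2,12]],(255,0,255)),(H,(255,255,0))):
        u=proj(cam,W(L),s);cv2.polylines(b,[(u*S+S/2).astype(np.int32)],False,c,1)
    return b
E
python3 - <<'E'
from h import *
s=sense();R=s['eef_rot'];p=s['eef_pos']
a=get_image('wrist');np.save('w3.npy',a)
pp('worm_top','wrist',p[2]-.003+.0146,1)
yaw=np.degrees(np.arctan2(R[1,0],R[0,0]));o=p[:2]+.095*R[:2,0]
b=overlay(a,'wrist',o,yaw+15,p[2]-.003,s)
u=proj('wrist',[*o,p[2]],s)[0].astype(int);print(yaw,u)
x,y=u*4;print(b.shape)
c=b[max(0,y-260):y+540,max(0,x-400):x+400];c=cv2.resize(c,(600,600*c.shape[0]//c.shape[1]));print(c.shape,max(0,y-260),max(0,x-400));cv2.imwrite('pics/o3.png',c)
E
```

```text
wrist worm_top 0.91 [163.8 296.9] [ 0.6196 -0.3239  0.1162]
20.600105752734812 [282  56]
(1680, 2240, 3)
(573, 600, 3) 0 728
```

View pics/o3.png

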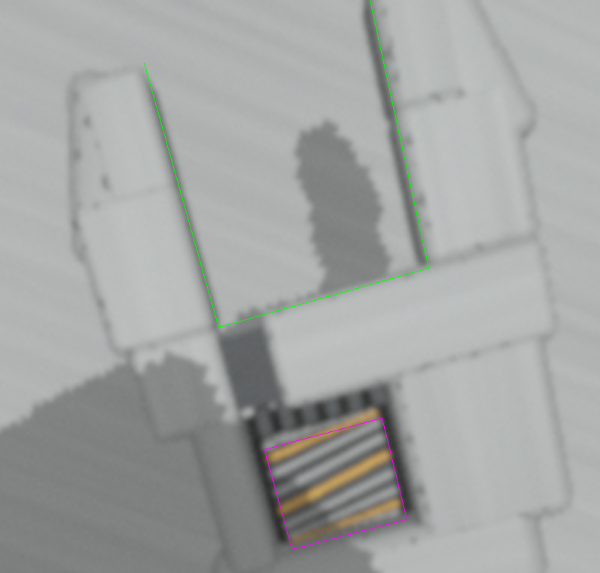

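Call:
play_rows(
  series=[
    [0,[5,-12,-15],0],
    [0,[15,-33,-30],-4],
    [0,[30,-66,-35],-10],
    [0,[47,-103,-35],-17],
    [0,[64,-140,-35],-24],
    [0,[81,-178,-35],-31],
    [0,[98,-215,-35],-38],
    [0,[115,-252,-35],-45],
    [0,[132,-288,-35],-51],
    [0,[145,-316,-35],-56],
  ],
)

```text
clock: 8.62
eef_pos: [0.5892, 0.0125, 0.1352]
eef_rot: [[0.225, 0.974, -0.002], [0.974, -0.225, 0.001], [0.0, -0.002, -1.0]]
ft_force: [0.7, -0.1, -3.7]
finger_gap: 0.0189
grip_force: 59.3
```

```bash
cat >> h.py <<'E'
def to(x,y,z,yaw):
    s=sense();R=s['eef_rot'];p=s['eef_pos'];y0=np.degrees(np.arctan2(R[1,0],R[0,0]))
    print('t',s['clock'],'pos',np.round(p,4),'yaw',round(y0,2),'F',np.round(s['ft_force'],1),'T',np.round(s['wrist_torque'],2),'gap',round(s['finger_gap'],4),'-> shift mm',np.round(R.T@(np.array([x,y,z])-p)*1e3,1),'turn',round((y0-yaw+180)%360-180,2))
E
python3 -c "
from h import *
to(.5937,.0571,.0735,92.25)"
```

```text
t 8.6167 pos [0.5892 0.0125 0.1352] yaw 76.98 F [ 0.7 -0.1 -3.7] T [-0.06  0.02 -0.03] gap 0.0189 -> shift mm [44.5 -5.6 61.8] turn -15.27
```

Call:
play_rows(
  series=[
    [0,[5,0,0],-5],
    [0,[18,-2,5],-10],
    [0,[32,-4,15],-15],
    [0,[44,-6,30],-15.3],
    [0,[44.5,-5.6,45],-15.3],
    [0,[44.5,-5.6,55],-15.3],
    [0,[44.5,-5.6,61],-15.3],
    [0,[44.5,-5.6,61],-15.3],
    [0,[44.5,-5.6,61],-15.3],
    [0,[44.5,-5.6,61],-15.3],
  ],
)

```text
clock: 9.45
eef_pos: [0.5953, 0.0537, 0.0759]
eef_rot: [[-0.033, 0.999, 0.001], [0.999, 0.033, -0.0], [-0.0, 0.001, -1.0]]
ft_force: [-0.4, -0.1, -2.7]
finger_gap: 0.0185
grip_force: 59.3
```

Run:
```python
from h import *
to(.5937,.0571,.0735,92.25)
s=sense();R=s['eef_rot'];p=s['eef_pos']
a=get_image('wrist');np.save('w4.npy',a)
yaw=np.degrees(np.arctan2(R[1,0],R[0,0]));o=p[:2]+.095*R[:2,0]
b=overlay(a,'wrist',o,yaw+15,p[2]-.003,s)
# predicted nut hex top & barrel
t=np.radians(47.25)+np.arange(7)*np.pi/3
for P,c in ((np.c_[.588+.01386*np.cos(t),.1524+.01386*np.sin(t),np.full(7,.06)],(0,0,255)),(np.array([[.588+.01*np.cos(q),.1524+.01*np.sin(q),.063] for q in np.arange(0,6.4,.1)]),(0,0,0))):
    cv2.polylines(b,[(proj('wrist',P,s)*4+2).astype(np.int32)],False,c,1)
x,y=(proj('wrist',[*o,p[2]],s)[0]*4).astype(int)
y0,x0=max(0,y-300),max(0,x-300);cv2.imwrite('pics/o4.png',b[y0:y0+600,x0:x0+600]);print(x0,y0)
```

```text
t 9.45 pos [0.5953 0.0537 0.0759] yaw 91.87 F [-0.4 -0.1 -2.7] T [-0.03  0.04  0.03] gap 0.0185 -> shift mm [ 3.4 -1.4  2.4] turn -0.38
825 0
```

View pics/o4.png

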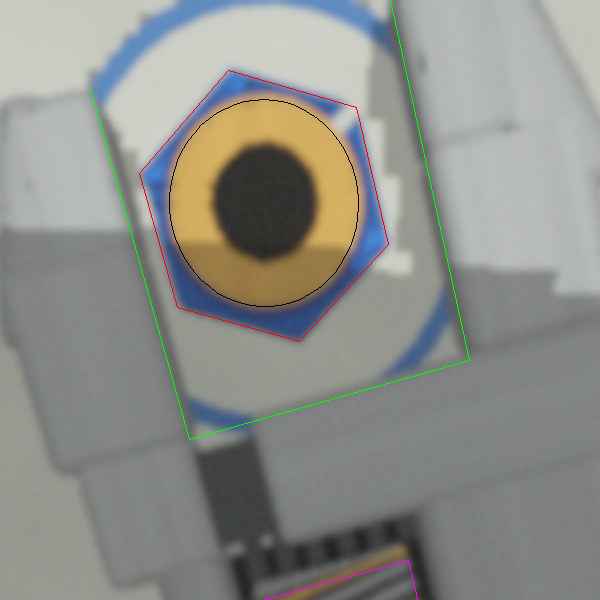

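Call:
play_rows(
  series=[
    [0,[2,-1,0],-0.4],
    [0,[3.4,-1.4,0],-0.4],
    [0,[3.4,-1.4,3],-0.4],
    [0,[3.4,-1.4,7],-0.4],
    [0,[3.4,-1.4,11],-0.4],
    [0,[3.4,-1.4,15],-0.4],
    [0,[3.4,-1.4,15],-0.4],
    [0,[3.4,-1.4,15],-0.4],
    [0,[3.4,-1.4,15],-0.4],
    [0,[3.4,-1.4,15],-0.4],
  ],
)

```text
clock: 10.33
eef_pos: [0.5935, 0.0574, 0.0604]
eef_rot: [[-0.04, 0.999, 0.0], [0.999, 0.04, 0.0], [0.0, 0.0, -1.0]]
ft_force: [1.1, -0.5, -3.3]
finger_gap: 0.0186
grip_force: 59.3
```

```bash
python3 -c "
from h import *
to(.5937,.0571,.0535,92.25)"
```

```text
t 10.3333 pos [0.5935 0.0574 0.0604] yaw 92.3 F [ 1.1 -0.5 -3.3] T [-0.05  0.    0.  ] gap 0.0186 -> shift mm [-0.4  0.2  6.9] turn 0.05
```

Wrench underside is now at about 57 mm, without contact. Lowering on.

Call:
play_rows(
  series=[
    [0,[-0.3,0.2,1.5],0],
    [0,[-0.3,0.2,3],0],
    [0,[-0.3,0.2,4.5],0],
    [0,[-0.3,0.2,6],0],
    [0,[-0.3,0.2,6.8],0],
    [0,[-0.3,0.2,6.8],0],
    [0,[-0.3,0.2,6.8],0],
    [0,[-0.3,0.2,6.8],0],
    [0,[-0.3,0.2,6.8],0],
    [0,[-0.3,0.2,6.8],0],
  ],
)

```text
clock: 11.17
eef_pos: [0.5936, 0.0572, 0.0535]
eef_rot: [[-0.04, 0.999, 0.0], [0.999, 0.04, -0.0], [-0.0, 0.0, -1.0]]
ft_force: [-0.3, 0.1, -3.2]
finger_gap: 0.0189
grip_force: 59.4
```

Run:
```python
from h import *
to(.5937,.0571,.0535,92.25)
s=sense();R=s['eef_rot'];p=s['eef_pos']
a=get_image('wrist');np.save('w5.npy',a)
yaw=np.degrees(np.arctan2(R[1,0],R[0,0]));o=p[:2]+.095*R[:2,0]
b=overlay(a,'wrist',o,yaw+15,p[2]-.003,s)
x,y=(proj('wrist',[*o,p[2]],s)[0]*4).astype(int)
y0,x0=max(0,y-300),max(0,x-300);cv2.imwrite('pics/o5.png',b[y0:y0+600,x0:x0+600]);print(x0,y0)
```

```text
t 11.1667 pos [0.5936 0.0572 0.0535] yaw 92.3 F [-0.3  0.1 -3.2] T [-0.01  0.03 -0.02] gap 0.0189 -> shift mm [-0.1  0.1  0. ] turn 0.05
825 0
```

View pics/o5.png

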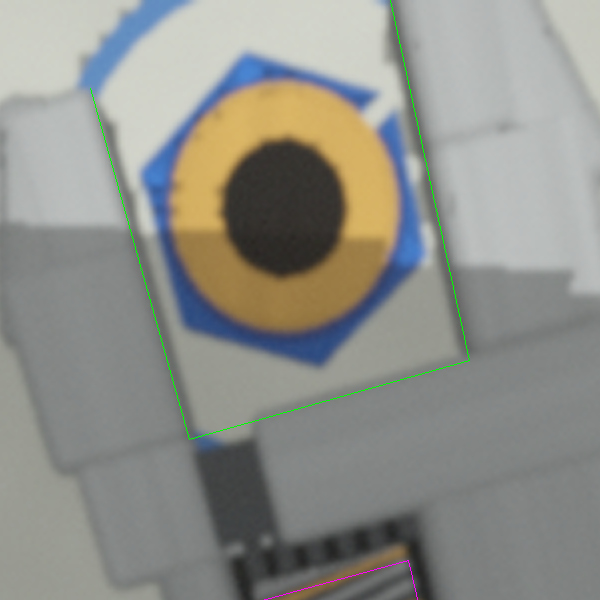

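Call:
play_rows(
  series=[
    [40,[0,0,0],0],
    [40,[0,0,0],0],
    [40,[0,0,0],0],
    [40,[0,0,0],0],
    [40,[0,0,-10],0],
    [40,[0,0,-20],0],
    [10,[15,1,-35],-5],
    [0,[30,2,-40],-10],
    [0,[47,3,-40],-15],
    [0,[47,3,-40],-15],
  ],
)

```text
clock: 12.05
eef_pos: [0.5952, 0.1065, 0.0952]
eef_rot: [[-0.304, 0.953, 0.002], [0.953, 0.304, 0.001], [0.0, 0.002, -1.0]]
ft_force: [-0.1, 0.8, -1.3]
finger_gap: 0.0002
grip_force: 0.0
```

Run:
```python
from h import *
to(.5984,.1049,.068,107.25)
s=sense();R=s['eef_rot'];p=s['eef_pos']
a=get_image('top')
pp('worm_top','top',.0646);pp('wrench','top',.05);pp('handle_mid','top',.056);pp('nut_mid','top',.055)
a=get_image('wrist');np.save('w6.npy',a)
pp('worm_top','wrist',.0646);pp('wrench','wrist',.05);pp('nut_mid','wrist',.055)
```

```text
t 12.05 pos [0.5952 0.1065 0.0952] yaw 107.69 F [-0.1  0.8 -1.3] T [ 0.04 -0.03  0.04] gap 0.0002 -> shift mm [-2.5  2.5 27.2] turn 0.44
top worm_top 0.75 [194.9 225.3] [0.6002 0.114  0.0646]
top handle_mid 0.66 [192.5 260.4] [0.606  0.0163 0.056 ]
top nut_mid 0.71 [195.5 258.4] [0.5978 0.0221 0.055 ]
wrist worm_top 0.52 [173.  287.6] [0.5851 0.1457 0.0646]
```

```bash
cat >> h.py <<'E'
def red(cam):
    a=get_image(cam);s=sense()
    hsv=cv2.cvtColor(a,cv2.COLOR_BGR2HSV)
    m=(cv2.inRange(hsv,(0,130,60),(8,255,255))|cv2.inRange(hsv,(172,130,60),(180,255,255)))
    n,l,st,c=cv2.connectedComponentsWithStats(m);i=1+st[1:,4].argmax();y,x=np.nonzero(l==i)
    P=np.array([ray(cam,(r,c),.059,s)[:2] for r,c in zip(y,x)])
    mu=P.mean(0);w,v=np.linalg.eigh(np.cov((P-mu).T));print('red',cam,len(y),mu,np.degrees(np.arctan2(v[1,1],v[0,1]))%180,np.sqrt(w*12))
    return a
E
python3 - <<'E'
from h import *
red('top');red('side')
print('predicted', .59+.155*np.cos(np.radians(272.25)),.152+.155*np.sin(np.radians(272.25)))
E
```

```text
red top 237 [ 0.59512494 -0.00505836] 92.10111118278036 [0.01845324 0.10114732]
red side 199 [ 0.59337518 -0.00882118] 92.09825479784925 [0.02145638 0.10249452]
predicted 0.5960852714426557 -0.002880500617312043
```

Call:
play_rows(
  series=[
    [0,[-2.5,2.5,10],0.4],
    [0,[-2.5,2.5,20],0.4],
    [0,[-2.5,2.5,26],0.4],
    [0,[-2.5,2.5,29],0.4],
    [0,[-2.5,2.5,31],0.4],
    [0,[-2.5,2.5,32],0.4],
    [0,[-2.5,2.5,32],0.4],
    [0,[-2.5,2.5,32],0.4],
    [0,[-2.5,2.5,32],0.4],
    [0,[-2.5,2.5,32],0.4],
  ],
)

```text
clock: 13.43
eef_pos: [0.5979, 0.1022, 0.0628]
eef_rot: [[-0.291, 0.957, 0.001], [0.957, 0.291, -0.001], [-0.001, 0.001, -1.0]]
ft_force: [-7.3, -4.7, 25.0]
finger_gap: 0.0001
grip_force: 11.6
```

```bash
python3 -c "
from h import *
to(.5984,.1049,.0646,107.25)"
```

```text
t 13.4333 pos [0.5979 0.1022 0.0628] yaw 106.89 F [-7.3 -4.7 25. ] T [-0.75  1.71  0.12] gap 0.0001 -> shift mm [ 2.4  1.3 -1.8] turn -0.36
```

Call:
play_rows(
  series=[
    [0,[0,0,-4],0],
    [0,[3,1,-4],0],
    [0,[5,1.3,-4],0],
    [0,[5,1.3,-3],0],
    [0,[5,1.3,-2.5],0],
    [0,[5,1.3,-2],0],
    [0,[5,1.3,-1.7],0],
    [0,[5,1.3,-1.5],0],
    [0,[5,1.3,-1.5],0],
    [0,[5,1.3,-1.5],0],
  ],
)

```text
clock: 14.27
eef_pos: [0.5977, 0.1084, 0.0641]
eef_rot: [[-0.291, 0.957, 0.001], [0.957, 0.291, 0.001], [0.001, 0.001, -1.0]]
ft_force: [-6.5, 2.2, 23.2]
finger_gap: -0.0001
grip_force: 11.5
```

```bash
python3 -c "
from h import *
to(.5960,.1125,.0646,107.25)"
```

```text
t 14.2667 pos [0.5977 0.1084 0.0641] yaw 106.93 F [-6.5  2.2 23.2] T [0.54 1.45 0.06] gap -0.0001 -> shift mm [ 4.4 -0.4 -0.5] turn -0.32
```

Call:
play_rows(
  series=[
    [0,[0,0,-4],0],
    [0,[-4,-0.4,-4],0],
    [0,[-4,-0.4,-2],0],
    [0,[-4,-0.4,-0.7],0],
    [0,[-1,-0.4,-0.7],0],
    [0,[2,-0.4,-0.7],0],
    [0,[5,-0.4,-0.7],0],
    [0,[8,-0.4,-0.7],0],
    [0,[10,-0.4,-0.7],0],
    [0,[12,-0.4,-0.7],0],
  ],
)

```text
clock: 15.1
eef_pos: [0.5946, 0.1179, 0.0643]
eef_rot: [[-0.29, 0.957, 0.002], [0.957, 0.29, -0.003], [-0.003, 0.001, -1.0]]
ft_force: [-1.1, -10.4, 13.5]
finger_gap: -0.0002
grip_force: 7.1
```

Run:
```python
from h import *
to(.5960,.1125,.0646,107.25)
red('top')
```

```text
t 15.1 pos [0.5946 0.1179 0.0643] yaw 106.84 F [ -1.1 -10.4  13.5] T [-2.06  0.07 -0.03] gap -0.0002 -> shift mm [-5.5 -0.2 -0.3] turn -0.41
red top 236 [ 0.59478834 -0.00204391] 92.36235121374777 [0.01848621 0.10087622]
```

Call:
play_rows(
  series=[
    [0,[0,0,-4],0],
    [0,[-13.5,0,-4],0],
    [0,[-13.5,0,-2],0],
    [0,[-13.5,0,0],0],
    [0,[-10,0,0],0],
    [0,[-7,0,0],0],
    [0,[-4,0,0],0],
    [0,[-1,0,0],0],
    [0,[1.5,0,0],0],
    [0,[3,0,0],0],
  ],
)

```text
clock: 15.98
eef_pos: [0.5933, 0.1208, 0.0642]
eef_rot: [[-0.29, 0.957, 0.001], [0.957, 0.29, -0.003], [-0.003, 0.0, -1.0]]
ft_force: [-1.8, -9.7, 14.1]
finger_gap: 0.0
grip_force: 7.4
```

Call:
play_rows(
  series=[
    [0,[0,0,-4],0],
    [0,[-16.5,0,-4],0],
    [0,[-16.5,0,-2],0],
    [0,[-16.5,0,0],0],
    [0,[-13,0,0],0],
    [0,[-10,0,0],0],
    [0,[-7,0,0],0],
    [0,[-4,0,0],0],
    [0,[-1.5,0,0],0],
    [0,[0,0,0],0],
  ],
)

```text
clock: 16.82
eef_pos: [0.5927, 0.1212, 0.0642]
eef_rot: [[-0.29, 0.957, 0.001], [0.957, 0.29, -0.003], [-0.003, -0.0, -1.0]]
ft_force: [-4.0, -11.6, 15.7]
finger_gap: 0.0001
grip_force: 8.0
```

Run:
```python
from h import *
to(.5951,.1152,.0646,107.25)
red('top')
a=get_image('wrist');np.save('w7.npy',a)
```

```text
t 16.8167 pos [0.5927 0.1212 0.0642] yaw 106.85 F [ -4.  -11.6  15.7] T [-2.64  0.82 -0.03] gap 0.0001 -> shift mm [-6.4  0.6 -0.4] turn -0.4
red top 236 [ 0.59554055 -0.00268816] 92.63009225906066 [0.01840855 0.10206538]
```

Call:
play_rows(
  series=[
    [0,[0,0,-4],0],
    [0,[-15.5,0,-4],0],
    [0,[-15.5,0,-2],0],
    [0,[-15.5,0,0],0],
    [0,[-12,0,0],0],
    [0,[-9,0,0],0],
    [0,[-6,0,0],0],
    [0,[-3,0,0],0],
    [0,[0,0,0],0],
    [0,[1,0,0],0],
  ],
)

```text
clock: 17.75
eef_pos: [0.5925, 0.1223, 0.0642]
eef_rot: [[-0.29, 0.957, 0.001], [0.957, 0.29, -0.003], [-0.003, -0.0, -1.0]]
ft_force: [-2.5, -13.3, 14.0]
finger_gap: 0.0003
grip_force: 7.2
```

Call:
play_rows(
  series=[
    [0,[0,0,-4],0],
    [0,[-16.5,0,-4],0],
    [0,[-16.5,0,-2],0],
    [0,[-16.5,0,0],0],
    [0,[-13,0,0],0],
    [0,[-10,0,0],0],
    [0,[-7,0,0],0],
    [0,[-4,0,0],0],
    [0,[-1.5,0,0],0],
    [0,[0,0,0],0],
  ],
)

```text
clock: 18.58
eef_pos: [0.5933, 0.1229, 0.0643]
eef_rot: [[-0.29, 0.957, 0.002], [0.957, 0.29, -0.002], [-0.002, 0.002, -1.0]]
ft_force: [1.1, -5.8, 9.2]
finger_gap: 0.0003
grip_force: 5.0
```

Call:
play_rows(
  series=[
    [0,[0,0,-4],0],
    [0,[-16.5,0,-4],0],
    [0,[-16.5,0,-2],0],
    [0,[-16.5,0,0],0],
    [0,[-13,0,0],0],
    [0,[-10,0,0],0],
    [0,[-7,0,0],0],
    [0,[-4,0,0],0],
    [0,[-1.5,0,0],0],
    [0,[0,0,0],0],
  ],
)

```text
clock: 19.42
eef_pos: [0.5933, 0.123, 0.0643]
eef_rot: [[-0.29, 0.957, 0.002], [0.957, 0.29, -0.002], [-0.002, 0.002, -1.0]]
ft_force: [1.2, -4.9, 10.2]
finger_gap: -0.0
grip_force: 4.7
```

Run:
```python
from h import *
to(.5951,.1152,.0646,107.25)
red('top')
a=get_image('wrist');np.save('w8.npy',a)
s=sense()
x,y=(proj('wrist',[.588,.1524,.06],s)[0]).astype(int);print(x,y)
b=np.hstack([cv2.resize(q[max(0,y-60):y+60,x-48:x+48],(400,500),interpolation=cv2.INTER_CUBIC) for q in(np.load('w7.npy'),a)])
cv2.imwrite('pics/o8.png',b)
```

```text
t 19.4167 pos [0.5933 0.123  0.0643] yaw 106.87 F [ 1.2 -4.9 10.2] T [-1.19 -0.36  0.04] gap -0.0 -> shift mm [-8.  -0.5 -0.3] turn -0.38
red top 237 [ 0.59610438 -0.00305203] 93.3712806133537 [0.01819728 0.10217075]
288 212
```

View pics/o8.png

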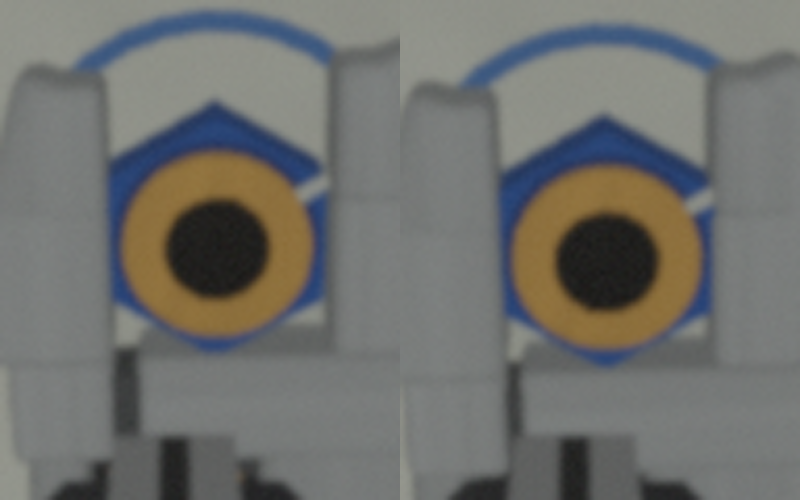

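Call:
play_rows(
  series=[
    [0,[0,0,-4],0],
    [0,[-17,0.4,-4],0],
    [0,[-17,0.4,-2],0],
    [0,[-17,0.4,0.1],0],
    [0,[-14,0.4,0.2],0],
    [0,[-11,0.4,0.2],0],
    [0,[-8,0.4,0.2],0],
    [0,[-5,0.4,0.2],0],
    [0,[-3,0.4,0.2],0],
    [0,[-3,0.4,0.2],0],
  ],
)

```text
clock: 20.35
eef_pos: [0.5946, 0.1203, 0.0643]
eef_rot: [[-0.29, 0.957, 0.002], [0.957, 0.29, -0.002], [-0.003, 0.002, -1.0]]
ft_force: [2.0, -7.2, 12.1]
finger_gap: -0.0001
grip_force: 6.3
```

Call:
play_rows(
  series=[
    [0,[0,0,-4],0],
    [0,[-14,0,-4],0],
    [0,[-14,0,-2],0],
    [0,[-14,0,0],0],
    [0,[-11,0,0],0],
    [0,[-8,0,0],0],
    [0,[-5,0,0],0],
    [0,[-2,0,0],0],
    [0,[0,0,0],0],
    [0,[0,0,0],0],
  ],
)

```text
clock: 21.18
eef_pos: [0.5949, 0.1198, 0.0643]
eef_rot: [[-0.29, 0.957, 0.003], [0.957, 0.29, -0.002], [-0.002, 0.002, -1.0]]
ft_force: [2.9, -5.9, 13.1]
finger_gap: 0.0
grip_force: 6.6
```

Run:
```python
from h import *
to(.5951,.1152,.0646,107.25)
red('top')
a=get_image('wrist');np.save('w9.npy',a)
s=sense();x,y=(proj('wrist',[.588,.1524,.06],s)[0]).astype(int);print(x,y)
for n in('w7','w8','w9'):
    q=np.load(n+'.npy');r=q[y-4:y+1].astype(float).mean((0))
    bl=r[:,0]-r[:,2]  # blue minus red along a row through nut side
    print(n,np.round(bl[x-30:x+30]).astype(int).tolist())
```

```text
t 21.1833 pos [0.5949 0.1198 0.0643] yaw 106.86 F [ 2.9 -5.9 13.1] T [-1.38 -0.32  0.05] gap 0.0 -> shift mm [-4.4 -1.1 -0.3] turn -0.39
red top 236 [ 0.59608571 -0.00292415] 93.11248769858996 [0.01831357 0.10056712]
287 204
w7 [1, 2, 1, 1, 2, 2, 2, 6, 21, 50, 69, 63, 41, 2, -39, -66, -76, -79, -80, -80, -80, -80, -80, -80, -76, -69, -57, -46, -37, -29, -22, -18, -13, -11, -11, -10, -11, -10, -13, -14, -21, -29, -40, -50, -62, -72, -77, -80, -80, -80, -80, -80, -80, -77, -69, -49, -14, 27, 57, 69]
w8 [1, 1, 1, 1, 2, 7, 24, 55, 73, 72, 62, 42, 9, -28, -55, -70, -77, -79, -80, -80, -81, -81, -81, -81, -80, -77, -73, -70, -66, -63, -58, -53, -52, -54, -57, -58, -61, -63, -71, -75, -76, -79, -80, -79, -80, -80, -80, -80, -79, -75, -62, -42, -23, -5, 12, 26, 36, 34, 19, 7]
w9 [2, 2, 1, 2, 5, 19, 42, 38, -4, -49, -73, -78, -80, -80, -80, -80, -80, -79, -72, -56, -31, -14, -6, -3, -2, -2, -3, -2, -1, -1, -3, -1, -3, -3, -2, -2, -1, -3, -1, -4, -7, -19, -37, -60, -74, -80, -80, -81, -81, -81, -81, -78, -70, -39, 10, 42, 32, 12, 3, 2]
```

Call:
play_rows(
  series=[
    [0,[0,0,-15],0],
    [0,[-5,-1,-35],0],
    [20,[-35,-10,-36],5],
    [40,[-70,-21,-36],10],
    [40,[-108,-32,-36],13.8],
    [40,[-108,-32,-36],13.8],
    [40,[-108,-32,-30],13.8],
    [40,[-108,-32,-20],13.8],
    [40,[-108,-32,-15],13.8],
    [40,[-108,-32,-15],13.8],
  ],
)

```text
clock: 22.12
eef_pos: [0.5935, 0.0088, 0.0765]
eef_rot: [[-0.056, 0.998, -0.003], [0.998, 0.056, 0.001], [0.001, -0.003, -1.0]]
ft_force: [0.0, 0.0, -0.2]
finger_gap: 0.0399
grip_force: 0.0
```

Run:
```python
from h import *
to(.5957,.0072,.051,93.1)
red('top')
a=get_image('wrist');np.save('w10.npy',a)
s=sense()
hsv=cv2.cvtColor(a,cv2.COLOR_BGR2HSV)
pp('worm_top','wrist',.0646);pp('nut_mid','wrist',.055)
x,y=(proj('wrist',[.588,.1524,.06],s)[0]).astype(int);print(x,y)
b=overlay(a,'wrist',np.array([.5877,.1519]),108.1,.05,s,jaw=-3.5)
x0,y0=max(0,x*4-400),max(0,y*4-200);cv2.imwrite('pics/o10.png',b[y0:y0+600,x0:x0+800])
```

```text
t 22.1167 pos [0.5935 0.0088 0.0765] yaw 93.19 F [ 0.   0.  -0.2] T [-0.02 -0.    0.01] gap 0.0399 -> shift mm [-1.7  2.2 25.5] turn 0.09Traceback (most recent call last):
  File "<stdin>", line 3, in <module>
  File "h.py", line 42, in red
    n,l,st,c=cv2.connectedComponentsWithStats(m);i=1+st[1:,4].argmax();y,x=np.nonzero(l==i)
                                                     ~~~~~~~~~~~~~~~^^
ValueError: attempt to get argmax of an empty sequence
```

Run:
```python
from h import *
a=get_image('wrist');np.save('w10.npy',a)
s=sense()
x,y=(proj('wrist',[.588,.1524,.06],s)[0]).astype(int);print(x,y)
b=overlay(a,'wrist',np.array([.5877,.1519]),108.1,.05,s,jaw=-3.5)
x0,y0=max(0,x*4-300),max(0,y*4-200);cv2.imwrite('pics/o10.png',b[y0:y0+600,x0:x0+600])
```

```text
285 -71
```

View pics/o10.png

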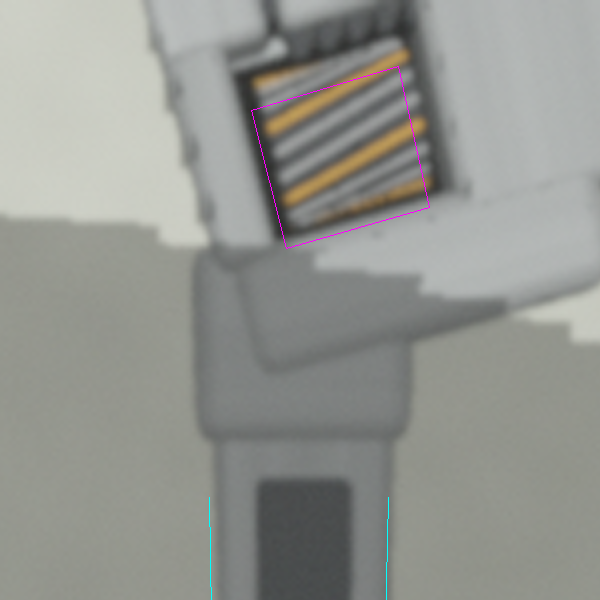

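Call:
play_rows(
  series=[
    [40,[-1.7,2.2,5],0],
    [40,[-1.7,2.2,12],0],
    [40,[-1.7,2.2,19],0],
    [40,[-1.7,2.2,24],0],
    [40,[-1.7,2.2,25.5],0],
    [40,[-1.7,2.2,25.5],0],
    [40,[-1.7,0,25.5],0],
    [40,[-1.7,-3,25.5],0],
    [40,[-1.7,-5,25.5],0],
    [40,[-1.7,-5.8,25.5],0],
  ],
)

```text
clock: 23.05
eef_pos: [0.5886, 0.0055, 0.0533]
eef_rot: [[-0.054, 0.999, 0.0], [0.999, 0.054, -0.0], [-0.0, 0.0, -1.0]]
ft_force: [0.1, -0.3, -0.4]
finger_gap: 0.0403
grip_force: 0.0
```

```bash
python3 -c "
from h import *
to(.5957,.0072,.051,93.1)"
```

```text
t 23.05 pos [0.5886 0.0055 0.0533] yaw 93.1 F [ 0.1 -0.3 -0.4] T [0.06 0.02 0.03] gap 0.0403 -> shift mm [1.3 7.2 2.3] turn -0.0
```

Call:
play_rows(
  series=[
    [40,[0,0,1.5],0],
    [40,[0.7,-9.6,1.5],3],
    [40,[1.8,-17.1,1.5],6],
    [40,[3.3,-24.6,1.5],9],
    [40,[5.1,-31.9,1.5],12],
    [40,[7.4,-39.2,1.5],15],
    [40,[10,-46.3,1.5],18],
    [40,[13,-53.3,1.5],21],
    [40,[16.4,-60.2,1.5],24],
    [40,[20.1,-66.8,1.5],27],
  ],
)

```text
clock: 23.88
eef_pos: [0.5214, 0.0216, 0.0517]
eef_rot: [[0.408, 0.913, 0.001], [0.913, -0.408, -0.001], [-0.0, 0.002, -1.0]]
ft_force: [2.3, -4.0, -1.7]
finger_gap: 0.04
grip_force: 1.7
```

```bash
cat >> h.py <<'E'
def st(N=(.588,.1524)):
    s=sense();R=s['eef_rot'];p=s['eef_pos'];d=p[:2]-np.array(N)
    y=R[:2,1];x=R[:2,0]
    print('t',s['clock'],'pos',np.round(p,4),'yaw',round(np.degrees(np.arctan2(R[1,0],R[0,0])),2),'F tool x,y',np.round(s['ft_force'][:2]@np.c_[x,y],2),'Fz',round(s['ft_force'][2],1),'lever',-d@x,'lat',d@y)
    print('torque',(s['ft_force'][:2]@y)*(-d@x))
E
python3 - <<'E'
from h import *
st()
try: red('side')
except Exception as e: print(e)
E
```

```text
t 23.8833 pos [0.5214 0.0216 0.0517] yaw 65.92 F tool x,y [-2.74  3.79] Fz -1.7 lever 0.1465924989091767 lat -0.007395780931692405
torque 0.5559289839458839
red side 154 [ 0.5207978  -0.00353512] 71.95071261990257 [0.01915113 0.0911282 ]
```

Call:
play_rows(
  series=[
    [40,[0.2,-2.6,0],1],
    [40,[0.4,-5.1,0],2],
    [40,[0.7,-7.7,0],3],
    [40,[1.0,-10.2,0],4],
    [40,[1.4,-12.7,0],5],
    [40,[1.4,-12.7,0],5],
    [40,[1.4,-12.7,0],5],
    [40,[1.4,-12.7,0],5],
    [40,[1.4,-12.7,0],5],
    [40,[1.4,-12.7,0],5],
  ],
)

```text
clock: 24.77
eef_pos: [0.5103, 0.0285, 0.0515]
eef_rot: [[0.483, 0.876, 0.0], [0.876, -0.483, 0.0], [0.0, 0.0, -1.0]]
ft_force: [1.2, -2.4, 1.2]
finger_gap: 0.0401
grip_force: 1.2
```

```bash
python3 -c "
from h import *
st()"
```

```text
t 24.7667 pos [0.5103 0.0285 0.0515] yaw 61.12 F tool x,y [-1.56  2.23] Fz 1.2 lever 0.14604621503393483 lat -0.008211649125463122
torque 0.3262727164031313
```

Call:
play_rows(
  series=[
    [40,[0.1,-1.3,0],0.5],
    [40,[0.2,-2.6,0],1],
    [40,[0.3,-3.9,0],1.5],
    [40,[0.4,-5.1,0],2],
    [40,[0.5,-6.4,0],2.5],
    [40,[0.5,-6.4,0],2.5],
    [40,[0.5,-6.4,0],2.5],
    [40,[0.5,-6.4,0],2.5],
    [40,[0.5,-6.4,0],2.5],
    [40,[0.5,-6.4,0],2.5],
  ],
)

```text
clock: 25.6
eef_pos: [0.5046, 0.0321, 0.0514]
eef_rot: [[0.521, 0.854, -0.0], [0.854, -0.521, 0.0], [0.0, -0.0, -1.0]]
ft_force: [1.7, -1.2, 0.7]
finger_gap: 0.0399
grip_force: 0.8
```

```bash
python3 -c "
from h import *
st()"
```

```text
t 25.6 pos [0.5046 0.0321 0.0514] yaw 58.6 F tool x,y [-0.13  2.02] Fz 0.7 lever 0.1461813707121897 lat -0.008539935329040328
torque 0.29568665440502184
```

Call:
play_rows(
  series=[
    [40,[0.1,-1.3,0],0.5],
    [40,[0.2,-2.6,0],1],
    [40,[0.3,-3.9,0],1.5],
    [40,[0.4,-5.1,0],2],
    [40,[0.5,-6.4,0],2.5],
    [40,[0.5,-6.4,0],2.5],
    [40,[0.5,-6.4,0],2.5],
    [40,[0.5,-6.4,0],2.5],
    [40,[0.5,-6.4,0],2.5],
    [40,[0.5,-6.4,0],2.5],
  ],
)

```text
clock: 26.43
eef_pos: [0.4993, 0.0358, 0.0514]
eef_rot: [[0.558, 0.83, -0.0], [0.83, -0.558, 0.0], [-0.0, -0.0, -1.0]]
ft_force: [1.3, -0.3, 0.4]
finger_gap: 0.0395
grip_force: 0.7
```

```bash
python3 -c "
from h import *
st()"
```

```text
t 26.4333 pos [0.4993 0.0358 0.0514] yaw 56.1 F tool x,y [0.5  1.28] Fz 0.4 lever 0.1462326347693106 lat -0.008571397416347786
torque 0.18727209995444744
```

Call:
play_rows(
  series=[
    [40,[0.1,-1.3,0],0.5],
    [40,[0.2,-2.6,0],1],
    [40,[0.3,-3.9,0],1.5],
    [40,[0.4,-5.1,0],2],
    [40,[0.5,-6.4,0],2.5],
    [40,[0.5,-6.4,0],2.5],
    [40,[0.5,-6.4,0],2.5],
    [40,[0.5,-6.4,0],2.5],
    [40,[0.5,-6.4,0],2.5],
    [40,[0.5,-6.4,0],2.5],
  ],
)

```text
clock: 27.27
eef_pos: [0.4944, 0.0398, 0.0514]
eef_rot: [[0.593, 0.805, -0.0], [0.805, -0.593, 0.0], [-0.0, -0.0, -1.0]]
ft_force: [1.6, 0.4, -0.4]
finger_gap: 0.04
grip_force: 0.8
```

```bash
python3 -c "
from h import *
st()"
```

```text
t 27.2667 pos [0.4944 0.0398 0.0514] yaw 53.6 F tool x,y [1.27 1.09] Fz -0.4 lever 0.14621085669553316 lat -0.00852032498825026
torque 0.1592978574952649
```

Run:
```python
from h import *
st()
for c in('side','top'):
    try: red(c)
    except Exception as e: print(c,'none')
a=get_image('wrist');np.save('w11.npy',a)
pp('worm_top','wrist',.0646);pp('handle_mid','wrist',.056);pp('nut_mid','wrist',.055)
s=sense();print(s['tau'],s['wrist_torque'])
# dark slot / handle edges: sample across tool y at 120mm.. from nut
for lx in (.035,.045):
    R=s['eef_rot'];p=s['eef_pos']
    pts=[np.array([*(p[:2]+R[:2,0]*lx+R[:2,1]*w),.059]) for w in np.arange(-.015,.035,.001)]
    u=proj('wrist',np.array(pts),s).round().astype(int)
    print(lx,[int(a[v,q].mean()) if 0<=v<420 and 0<=q<560 else -1 for q,v in u])
```

```text
t 27.2667 pos [0.4944 0.0398 0.0514] yaw 53.6 F tool x,y [1.27 1.09] Fz -0.4 lever 0.14621085669553316 lat -0.00852032498825026
torque 0.1592978574952649
red side 146 [0.48490843 0.00687147] 60.7984633012617 [0.02324883 0.07058301]
red top 12 [ 0.47036408 -0.01337682] 161.74433647847954 [0.00741597 0.01302115]
wrist worm_top 0.78 [  7.1 318.3] [0.569  0.1201 0.0646]
wrist handle_mid 0.57 [258.4 299.9] [0.5071 0.0433 0.056 ]
[ 1.21785323e-01 -6.34806347e+01  2.94554222e+01  8.94339904e-01
 -1.37314809e-02  3.77132942e-02] [-0.08516237 -0.43864658  0.06109354]
0.035 [143, 142, 142, 141, 142, 142, 143, 142, 141, 141, 143, 143, 139, 107, 65, 67, 72, 69, 70, 69, 69, 70, 70, 69, 70, 69, 71, 70, 71, 74, 74, 73, 74, 71, 90, 136, 146, 148, 147, 146, 145, 151, 177, 196, 197, 198, 198, 199, 199, 200]
0.045 [143, 144, 145, 144, 145, 144, 144, 143, 143, 143, 143, 142, 141, 133, 118, 127, 129, 128, 106, 77, 77, 76, 78, 76, 76, 77, 76, 78, 78, 90, 124, 126, 125, 118, 146, 188, 197, 198, 199, 199, 199, 198, 199, 199, 199, 199, 198, 198, 198, 198]
```

Call:
play_rows(
  series=[
    [40,[0.1,-1.3,0],0.5],
    [40,[0.2,-2.6,0],1],
    [40,[0.3,-3.9,0],1.5],
    [40,[0.4,-5.1,0],2],
    [40,[0.5,-6.4,0],2.5],
    [40,[0.5,-6.4,0],2.5],
    [40,[0.5,-6.4,0],2.5],
    [40,[0.5,-6.4,0],2.5],
    [40,[0.5,-6.4,0],2.5],
    [40,[0.5,-6.4,0],2.5],
  ],
)

```text
clock: 28.4
eef_pos: [0.4896, 0.0439, 0.0515]
eef_rot: [[0.628, 0.778, -0.0], [0.778, -0.628, 0.0], [0.0, -0.0, -1.0]]
ft_force: [2.2, 0.2, -0.6]
finger_gap: 0.0397
grip_force: 0.8
```

```bash
python3 -c "
from h import *
st()"
```

```text
t 28.4 pos [0.4896 0.0439 0.0515] yaw 51.1 F tool x,y [1.52 1.64] Fz -0.6 lever 0.14621983948728628 lat -0.008497218477742997
torque 0.23930869888448777
```

Call:
play_rows(
  series=[
    [40,[0.1,-1.3,0],0.5],
    [40,[0.2,-2.6,0],1],
    [40,[0.3,-3.9,0],1.5],
    [40,[0.4,-5.1,0],2],
    [40,[0.5,-6.4,0],2.5],
    [40,[0.5,-6.4,0],2.5],
    [40,[0.5,-6.4,0],2.5],
    [40,[0.5,-6.4,0],2.5],
    [40,[0.5,-6.4,0],2.5],
    [40,[0.5,-6.4,0],2.5],
  ],
)

```text
clock: 29.23
eef_pos: [0.4848, 0.0484, 0.0514]
eef_rot: [[0.661, 0.75, -0.0], [0.75, -0.661, 0.0], [-0.0, -0.0, -1.0]]
ft_force: [1.3, -0.2, 0.7]
finger_gap: 0.0404
grip_force: 0.7
```

```bash
python3 -c "
from h import *
st()"
```

```text
t 29.2333 pos [0.4848 0.0484 0.0514] yaw 48.6 F tool x,y [0.74 1.14] Fz 0.7 lever 0.14628804725631056 lat -0.008608879453492589
torque 0.16629128676433003
```

Call:
play_rows(
  series=[
    [40,[0.1,-1.3,0],0.5],
    [40,[0.2,-2.6,0],1],
    [40,[0.3,-3.9,0],1.5],
    [40,[0.4,-5.1,0],2],
    [40,[0.5,-6.4,0],2.5],
    [40,[0.5,-6.4,0],2.5],
    [40,[0.5,-6.4,0],2.5],
    [40,[0.5,-6.4,0],2.5],
    [40,[0.5,-6.4,0],2.5],
    [40,[0.5,-6.4,0],2.5],
  ],
)

```text
clock: 30.07
eef_pos: [0.4804, 0.053, 0.0515]
eef_rot: [[0.693, 0.721, -0.0], [0.721, -0.693, 0.0], [-0.0, -0.0, -1.0]]
ft_force: [1.9, -0.3, 0.2]
finger_gap: 0.04
grip_force: 0.8
```

```bash
python3 -c "
from h import *
st()"
```

```text
t 30.0667 pos [0.4804 0.053  0.0515] yaw 46.1 F tool x,y [1.1  1.53] Fz 0.2 lever 0.14625662635399495 lat -0.008602786298979492
torque 0.22363386168406948
```

Call:
play_rows(
  series=[
    [40,[0.1,-1.3,0],0.5],
    [40,[0.2,-2.6,0],1],
    [40,[0.3,-3.9,0],1.5],
    [40,[0.4,-5.1,0],2],
    [40,[0.5,-6.4,0],2.5],
    [40,[0.5,-6.4,0],2.5],
    [40,[0.5,-6.4,0],2.5],
    [40,[0.5,-6.4,0],2.5],
    [40,[0.5,-6.4,0],2.5],
    [40,[0.5,-6.4,0],2.5],
  ],
)

```text
clock: 30.9
eef_pos: [0.4762, 0.0578, 0.0515]
eef_rot: [[0.724, 0.69, -0.0], [0.69, -0.724, 0.0], [0.0, -0.0, -1.0]]
ft_force: [2.1, -0.5, -0.0]
finger_gap: 0.0401
grip_force: 0.8
```

```bash
python3 -c "
from h import *
st()"
```

```text
t 30.9 pos [0.4762 0.0578 0.0515] yaw 43.6 F tool x,y [1.19 1.78] Fz -0.0 lever 0.14623510358529632 lat -0.008623783465976616
torque 0.25957837069330136
```

Call:
play_rows(
  series=[
    [40,[0.1,-1.3,0],0.5],
    [40,[0.2,-2.6,0],1],
    [40,[0.3,-3.9,0],1.5],
    [40,[0.4,-5.1,0],2],
    [40,[0.5,-6.4,0],2.5],
    [40,[0.5,-6.4,0],2.5],
    [40,[0.5,-6.4,0],2.5],
    [40,[0.5,-6.4,0],2.5],
    [40,[0.5,-6.4,0],2.5],
    [40,[0.5,-6.4,0],2.5],
  ],
)

```text
clock: 31.73
eef_pos: [0.4722, 0.0627, 0.0515]
eef_rot: [[0.754, 0.657, -0.0], [0.657, -0.754, 0.0], [0.0, -0.0, -1.0]]
ft_force: [2.9, -2.4, 0.1]
finger_gap: 0.0401
grip_force: 1.4
```

```bash
python3 -c "
from h import *
st()"
```

```text
t 31.7333 pos [0.4722 0.0627 0.0515] yaw 41.1 F tool x,y [0.56 3.73] Fz 0.1 lever 0.1462259066691604 lat -0.008591385533377833
torque 0.5455007680634207
```

Call:
play_rows(
  series=[
    [40,[0.1,-1.0,0],0.4],
    [40,[0.1,-2.0,0],0.8],
    [40,[0.2,-3.0,0],1.2],
    [40,[0.2,-3.0,0],1.2],
    [40,[0.2,-3.0,0],1.2],
    [40,[0.2,-3.0,0],1.2],
    [40,[0.2,-3.0,0],1.2],
    [40,[0.2,-3.0,0],1.2],
    [40,[0.2,-3.0,0],1.2],
    [40,[0.2,-3.0,0],1.2],
  ],
)

```text
clock: 32.57
eef_pos: [0.4704, 0.0651, 0.0515]
eef_rot: [[0.767, 0.641, 0.0], [0.641, -0.767, 0.0], [0.0, 0.0, -1.0]]
ft_force: [4.5, -1.7, -0.4]
finger_gap: 0.0401
grip_force: 2.2
```

```bash
python3 -c "
from h import *
st()"
```

```text
t 32.5667 pos [0.4704 0.0651 0.0515] yaw 39.9 F tool x,y [2.39 4.19] Fz -0.4 lever 0.14621641420403378 lat -0.0084506327235308
torque 0.6125675285323409
```

Call:
play_rows(
  series=[
    [40,[0.1,-1.0,0],0.4],
    [40,[0.1,-2.0,0],0.8],
    [40,[0.2,-3.0,0],1.2],
    [40,[0.2,-3.0,0],1.2],
    [40,[0.2,-3.0,0],1.2],
    [40,[0.2,-3.0,0],1.2],
    [40,[0.2,-3.0,0],1.2],
    [40,[0.2,-3.0,0],1.2],
    [40,[0.2,-3.0,0],1.2],
    [40,[0.2,-3.0,0],1.2],
  ],
)

```text
clock: 33.4
eef_pos: [0.4688, 0.0674, 0.0515]
eef_rot: [[0.781, 0.625, 0.0], [0.625, -0.781, -0.0], [0.0, 0.0, -1.0]]
ft_force: [4.8, -2.9, -1.0]
finger_gap: 0.0398
grip_force: 2.7
```

```bash
python3 -c "
from h import *
st()"
```

```text
t 33.4 pos [0.4688 0.0674 0.0515] yaw 38.69 F tool x,y [1.92 5.26] Fz -1.0 lever 0.14618727702086268 lat -0.008201996396441822
torque 0.768974579839475
```

Call:
play_rows(
  series=[
    [40,[0.1,-1.0,0],0.4],
    [40,[0.1,-2.0,0],0.8],
    [40,[0.2,-3.0,0],1.2],
    [40,[0.2,-3.0,0],1.2],
    [40,[0.2,-3.0,0],1.2],
    [40,[0.2,-3.0,0],1.2],
    [40,[0.2,-3.0,0],1.2],
    [40,[0.2,-3.0,0],1.2],
    [40,[0.2,-3.0,0],1.2],
    [40,[0.2,-3.0,0],1.2],
  ],
)

```text
clock: 34.23
eef_pos: [0.4673, 0.0698, 0.0516]
eef_rot: [[0.794, 0.609, 0.001], [0.609, -0.794, -0.001], [0.0, 0.001, -1.0]]
ft_force: [5.7, -3.6, -1.6]
finger_gap: 0.0401
grip_force: 3.3
```

```bash
python3 -c "
from h import *
st()"
```

```text
t 34.2333 pos [0.4673 0.0698 0.0516] yaw 37.48 F tool x,y [2.31 6.32] Fz -1.6 lever 0.14610811905711024 lat -0.007898875627934105
torque 0.923169811311588
```

Call:
play_rows(
  series=[
    [40,[0.1,-1.0,0],0.4],
    [40,[0.1,-2.0,0],0.8],
    [40,[0.2,-3.0,0],1.2],
    [40,[0.2,-3.0,0],1.2],
    [40,[0.2,-3.0,0],1.2],
    [40,[0.2,-3.0,0],1.2],
    [40,[0.2,-3.0,0],1.2],
    [40,[0.2,-3.0,0],1.2],
    [40,[0.2,-3.0,0],1.2],
    [40,[0.2,-3.0,0],1.2],
  ],
)

```text
clock: 35.07
eef_pos: [0.4658, 0.0721, 0.0516]
eef_rot: [[0.806, 0.592, 0.001], [0.592, -0.806, -0.001], [0.0, 0.001, -1.0]]
ft_force: [6.5, -4.7, -1.5]
finger_gap: 0.0402
grip_force: 3.9
```

```bash
python3 -c "
from h import *
st()"
```

```text
t 35.0667 pos [0.4658 0.0721 0.0516] yaw 36.28 F tool x,y [2.41 7.62] Fz -1.5 lever 0.14603210932385108 lat -0.007634823340904978
torque 1.1122787723110257
```

Call:
play_rows(
  series=[
    [40,[0,3,0],-1],
    [40,[0,6,0],-2],
    [40,[0,9,0],-3],
    [40,[0,12,0],-4],
    [40,[0.4,15,0],-5],
    [40,[0.7,18,0],-5],
    [40,[1,20,0],-5],
    [40,[1,20,0],-5],
    [40,[1,20,0],-5],
    [40,[1,20,0],-5],
  ],
)

```text
clock: 35.9
eef_pos: [0.4776, 0.0571, 0.0514]
eef_rot: [[0.751, 0.66, -0.0], [0.66, -0.751, 0.0], [-0.0, -0.0, -1.0]]
ft_force: [0.8, -0.4, 0.0]
finger_gap: 0.04
grip_force: 0.0
```

Run:
```python
from h import *
st()
a=get_image('wrist');s=sense()
R=s['eef_rot'];p=s['eef_pos']
for lx in (.035,.045):
    pts=[np.array([*(p[:2]+R[:2,0]*lx+R[:2,1]*w),.059]) for w in np.arange(-.030,.031,.001)]
    u=proj('wrist',np.array(pts),s).round().astype(int)
    print(lx,[int(a[v,q].mean()) for q,v in u])
```

```text
t 35.9 pos [0.4776 0.0571 0.0514] yaw 41.29 F tool x,y [0.36 0.8 ] Fz 0.0 lever 0.14586341304201803 lat -0.0012273807225975796
torque 0.11707749852176921
0.035 [139, 140, 140, 138, 138, 138, 138, 139, 140, 138, 139, 139, 140, 139, 140, 139, 141, 140, 141, 141, 139, 138, 123, 64, 63, 67, 66, 67, 68, 65, 67, 67, 66, 68, 68, 67, 69, 70, 68, 71, 70, 70, 71, 73, 119, 142, 141, 142, 142, 141, 143, 141, 144, 144, 157, 184, 193, 194, 193, 193, 194]
0.045 [142, 142, 142, 141, 142, 140, 140, 141, 141, 141, 139, 141, 140, 140, 142, 141, 140, 140, 140, 140, 140, 140, 131, 113, 126, 128, 124, 105, 74, 75, 75, 76, 74, 76, 74, 75, 77, 76, 95, 123, 123, 123, 118, 129, 141, 156, 174, 189, 193, 195, 194, 195, 195, 196, 196, 197, 196, 197, 197, 196, 195]
```

Call:
play_rows(
  series=[
    [44,[0,3,0],0],
    [44,[0,3,-10],0],
    [44,[0,3,-25],0],
    [44,[0,3,-45],0],
    [44,[0,3,-65],0],
    [44,[0,3,-85],0],
    [44,[0,3,-100],0],
    [44,[0,3,-100],0],
    [44,[0,3,-100],0],
    [44,[0,3,-100],0],
  ],
)

```text
clock: 36.78
eef_pos: [0.4795, 0.0547, 0.1508]
eef_rot: [[0.751, 0.66, -0.001], [0.66, -0.751, 0.0], [-0.001, -0.001, -1.0]]
ft_force: [1.1, 0.5, -0.0]
finger_gap: 0.0437
grip_force: 0.0
```

Run:
```python
from h import *
st()
a=get_image('wrist');s=sense()
for l,z in(('worm_top',.0646),('nut_mid',.055),('handle_mid',.056),('wrench',.05)): pp(l,'wrist',z)
red('wrist');red('side')
```

```text
t 36.7833 pos [0.4795 0.0547 0.1508] yaw 41.3 F tool x,y [1.11 0.36] Fz -0.0 lever 0.14596318887571233 lat 0.0018063384872518881
torque 0.052204463019123556
wrist worm_top 0.62 [ 50.7 288.7] [0.5634 0.1231 0.0646]
wrist nut_mid 0.39 [200.5 282. ] [0.4856 0.0603 0.055 ]
wrist handle_mid 0.84 [197.8 286.4] [0.4896 0.0594 0.056 ]Traceback (most recent call last):
  File "<stdin>", line 5, in <module>
  File "h.py", line 43, in red
    P=np.array([ray(cam,(r,c),.059,s)[:2] for r,c in zip(y,x)])
                ~~~^^^^^^^^^^^^^^^^^^
  File "h.py", line 4, in ray
    m=camera_model(cam)
ValueError: time passes only in moves, steps and waits
```

```bash
python3 -c "
from cell import *
print(finish_job())"
```

```text
the job is handed in; nothing more can be done
None
```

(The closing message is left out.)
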